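Round jack pad back to its slot, cover shut

TASK

The round rubber jack pad has been left out on the shelf: slide it along the shelf, without lifting it, all the way back against the rear wall of its own slot in the parts cubby, the slot whose floor label shows a round shape. Then slide the clear acrylic door fully shut over the slots. Leave everything else where it is.

Things in the scene. Friction and masses are not known exactly. Their poses are not given: they have to be found in the camera images.
- pad: The round jack pad to put away: a plain black rubber disc, 76 mm in diameter and 30 mm tall, about 0.18 kg, lying flat on the shelf in front of the cubby. Origin: centre of its underside; z up.
- cubby: Fixed plywood cubby, 308 mm wide, 186 deep, 40 high. Origin: middle of its mouth, on the shelf; x points into the slots, y left, z up. Three slots centred at y = -100, 0, +100 mm, each 92 wide between 8 mm walls, 84 deep from mouth to rear wall (x = 84), open in front and (door open) above; floor is the bare shelf, no sill. Behind: closed box to x = 186. Slot labels swap between starts.
- mark_round: The flat label on the floor of one slot: white plate 80 x 88 mm, 1 mm, with a dark round shape of 72 mm: the pad's own slot. Origin: the place of the pad's centre when it is fully home against the rear wall, at shelf height, in the middle of the slot's width; axes as the cubby's (x into the slot).
- mark_square: The same kind of label with a dark square, 66 mm, in the square block's slot (under the block). Origin and axes as for the round label.
- mark_cross: The same kind of label with a dark cross, 68 mm, in a slot that is empty because its tool is in use; it stays empty. Origin and axes as for the round label.
- door (a joint): The clear acrylic door that slides level over the top of the slots, along the cubby's x: 0 = fully shut (its front edge flush with the mouth), 0.09 m = fully open (parked over the rear box). The panel is 88 x 300 x 5 mm, its underside 41 mm and its top 46 mm above the shelf; it moves with about 2 N and stays where it is left.
- door_rib (a point): Middle of the top edge of the door's upright aluminium grip rib, 76 mm above the shelf. The rib is 90 mm long (along the cubby's y), 10 mm thick (x), stands 30 mm above the panel, 15 mm behind the door's front edge; it can be pinched, or pushed from behind by a fingertip.
- block: A black rubber square jack block, 70 x 70 x 30 mm, already in its own slot; leave it there. Origin: centre of its underside.
- mug: White ceramic mug, 82 mm wide, 95 mm high, handle at its +y, left of the cubby; leave. Origin: centre of its underside.
- funnel: Aluminium funnel standing mouth down, 120 mm wide, 125 mm high, left of the cubby; leave. Origin: centre of its underside.
- scraper: Grey plastic ice scraper lying flat, 190 mm long (handle end at x = -110 mm, blade edge at x = +80 mm), 100 mm wide, 22 mm high, right of the pad; leave. Origin: on its underside near its middle.
- wiper: Black wiper arm with rubber edge lying flat along the left side of the cubby, 450 mm long along its x, 30 mm wide, 22 mm high; leave. Origin: on its underside near its middle.
- can: Grey metal spray can standing, 66 mm wide, 160 mm high, right of the cubby; leave. Origin: centre of its underside.
- jug: Closed blue plastic washer jug, 140 x 170 mm, 275 mm high, 2.5 kg, at the far right; leave. Origin: centre of its underside.

How it is judged:
By the outcome, as a careful person would: the job done as asked, in the order asked, and still so for the second after the job is handed in, with the robot touching nothing.
It also fails if it takes over 58 s, if anything falls off the work surface, if the arm or the gripper's body presses on something with over 40 N, if the wrist force passes 120 N, or if a joint passes its speed limit or range.

ROBOT

A 6-joint arm with a two-finger parallel gripper is mounted at the origin on the work surface. World frame = base frame: x ahead of the robot, y to its left, z up, the work surface at z = 0. Lengths are in m, angles in degrees, forces in N, time in s.
With the tool pointing down it reaches from about 0.25 to 0.725 m from the base axis. Payload 9.7 kg.
Tool frame: the origin (TCP) lies midway between the tips of the shut fingers; the grasp point (between the pads) lies 19 mm behind it; z points along the fingers, y is the line along which they close (so a half turn about z gives the same grasp; the last joint's range is limited). The gripper opens to 85 mm and grips with 20 to 120 N. Pads are 22 mm wide; open, the fingers measure 114 mm over their backs; the gripper's body (76 mm by 85 mm) begins 54 mm behind the grasp point. The pads swing forward as they close: fully open they stand 13 mm farther back than shut.
Start: joints at [75.86, 4.979, 10.078, 95.1, 0, 90], TCP at [0.134, 0.533, 0.231] pointing down, gripper open.
Joint ranges: [-179.16, 179.16], [-48.56, 103.87], [-65.8, 70.77], [-126.05, 130.52], [-82.76, 87.17], [-180, 180]. Speed limits (degrees/s): [127.2, 127.2, 147.25, 180, 180, 180].

INTERFACE

Orientations are given as [roll, pitch, yaw] about the fixed x, y, z axes, in that order (R = Rz(yaw) Ry(pitch) Rx(roll)).
In Python, from workcell import bot gives the robot as it stands. The module is installed in compiled form; this text tells all that it offers.
- The arm moves only by the tool send_rows, never from a script. Its argument "moves" is one flat list of numbers, 7 for each row, row after row: the shift along the world's x, y, z normalised to -1 to 1, where 1 is 0.025 m, then the turn, a rotation vector about the world's x, y, z normalised to -1 to 1, where 1 is 0.15 rad, then the closure, from -1 (fully open) to 1 (shut), so that 0 is half open. A call has 1 to 8 rows; each row shifts and turns the commanded pose from where the row before left it; what a row does not reach is not made up. A row lasts 1/8 s, in which the tool goes at most 62.5 mm and 10.7 degrees, less where a joint would pass 70% of its speed; a pose out of reach is approached as far as the arm can. A call with a number of a shift or a turn outside -1 to 1 is refused whole. A call with a gripper value outside its range is refused whole. The fingers move at their own pace and stop on an object; "squeeze" is the grip in N (left out, the last holds). Time passes only in rows, so rows that do not move let the fingers close. It gives the time, the measured TCP pose, the force, the opening and the grip force at its end, in the units of the state.
- bot.get_obs(): the state, without advancing time (a new reading comes with each control period).
- bot.camera(name): name is "scene" or "top"; returns a dict with "color" (384x512x3 uint8, red, green, blue), "camera_matrix" (3x3 intrinsics, pixels), "R" (3x3) and "t" (3): a world point X has camera coordinates R X + t. Camera axes: x right, y down, z forward; pixel columns grow to the right and rows downward; lengths in m; the calibration is good to about 2 mm. A picture is of the moment at which its call begins. There is no depth.
- bot.job_done(): hands the job in; it is judged then, once.
Trained networks look in the newest picture that a camera, given by its name, has taken for a name from the list of things; names that differ only in an ending like _2 or _b are one class to them, and where a whole thing is asked for, a point or a joint stands for the part that bears it (a point fixed in the world has none). Each returns a list of dicts, best first, with "p" (0 to 1); they miss things now and then, are a little off and sometimes report something else, mostly with a low value. They report only what shows in the picture. A call takes as long as a camera call.
- bot.boxes_of(camera, query): "extent" ([left, top, right, bottom] in pixels, round what is visible of it).
- bot.trace(camera, query): "region" (384x512 bool, what is visible of it) and "extent" ([left, top, right, bottom] in pixels, round what is visible of it).
- bot.landmark_of(camera, query): "pixel" ([column, row] in pixels: a listed point, or the origin of a listed thing).
The state is a dict: "time": time; "q": joint angles; "qd": joint speeds; "joint_efforts": joint torques, N m; "ee_pos": TCP position; "tcp_rot": TCP orientation; "wrist_force": force on the tool from outside, world axes, zero at the start; "torque": the same for the moment, N m; "opening": finger opening in m; "grasp_force": force on a finger pad.
Only numpy, scipy, OpenCV 4.12 (cv2) and the standard library are available. Lean on these libraries where they do the work, as an engineer would, in place of code of your own. Each camera call takes 0.05 s, during which the arm holds its last target. There are 200 camera calls.

## Working session

There is one attempt and no reset: what is moved stays moved. The work goes in short steps, Python scripts to look and compute and a tool call to move; the robot and the scene stay as the last step left them, time stands still between calls to the robot, and variables do not carry over. Pictures are saved under pics/ and viewed, at most 10 in all, crops included, and the job is handed in when it is done.

Besides the shell and the picture viewer there is one more tool, called after "Call:" as name(argument=value, ...) on one line, values as JSON. send_rows: Moves the arm, as the interface text tells. Its arguments: {"type":"object","properties":{"moves":{"type":"array"},"squeeze":{"type":"number"}},"required":["moves"]}

```bash
mkdir -p pics; cat > h.py <<'E'
from workcell import bot
import numpy as np, cv2
def ray(cam,px,z):
    K,R,t=cam["camera_matrix"],np.array(cam["R"]),np.array(cam["t"])
    d=R.T@np.linalg.solve(K,[px[0],px[1],1.]); c=-R.T@t
    return c+d*(z-c[2])/d[2]
def proj(cam,X):
    p=cam["camera_matrix"]@(np.array(cam["R"])@np.array(X)+cam["t"]); return p[:2]/p[2]
E
python3 - <<'E'
from h import *
for n in ["scene","top"]:
    c=bot.camera(n); cv2.imwrite(f"pics/{n}0.png",c["color"][...,::-1])
    print(n,-np.array(c["R"]).T@c["t"])
    for q,z in [("pad",0),("cubby",0),("mark_round",0),("mark_square",0),("mark_cross",0),("door_rib",.076),("block",0),("scraper",0),("mug",0),("wiper",0),("can",0),("funnel",0)]:
        print(q,[(round(r["p"],2),np.round(r["pixel"]),np.round(ray(c,r["pixel"],z),3)) for r in bot.landmark_of(n,q)[:2]])
print(bot.get_obs())
E
```

```text
scene [1.32913046 1.08185741 0.91568846]
pad [(0.79, array([332., 226.]), array([0.429, 0.17 , 0.   ])), (0.63, array([264., 222.]), array([0.602, 0.033, 0.   ]))]
cubby []
mark_round [(0.4, array([264., 224.]), array([0.606, 0.039, 0.   ])), (0.22, array([234., 201.]), array([ 0.62 , -0.133,  0.   ]))]
mark_square []
mark_cross [(0.53, array([249., 207.]), array([ 0.595, -0.074,  0.   ]))]
door_rib []
block [(0.43, array([233., 198.]), array([ 0.614, -0.149,  0.   ]))]
scraper [(0.76, array([253., 160.]), array([ 0.394, -0.359,  0.   ]))]
mug [(0.73, array([368., 277.]), array([0.504, 0.413, 0.   ]))]
wiper [(0.6, array([314., 272.]), array([0.618, 0.313, 0.   ]))]
can [(0.77, array([196., 180.]), array([ 0.668, -0.336,  0.   ]))]
funnel [(0.96, array([327., 296.]), array([0.652, 0.407, 0.   ])), (0.16, array([330., 224.]), array([ 0.427,  0.16 , -0.   ]))]
top [ 0.28938713 -0.01150497  1.39419164]
pad [(0.64, array([191., 236.]), array([0.433, 0.168, 0.   ])), (0.49, array([146., 166.]), array([0.638, 0.315, 0.   ]))]
cubby []
mark_round [(0.66, array([236., 181.]), array([0.599, 0
[... 604 characters left out ...]
, array([0.655, 0.407, 0.   ]))]
{'time': 1.3, 'q': array([ 7.58603685e+01,  4.97818057e+00,  1.00775506e+01,  9.51018212e+01,
       -3.60920574e-04,  9.00012708e+01]), 'qd': array([-0.00792086, -0.01424567, -0.05912083, -0.09775124,  0.00667294,
        0.02665982]), 'joint_efforts': array([ 1.19442218e-03, -5.20097423e+01,  4.64865053e+01,  1.39864900e-03,
        9.79718698e-05, -1.70420077e-05]), 'ee_pos': array([0.13435266, 0.53331145, 0.2312851 ]), 'tcp_rot': array([-1.79997549e+02,  3.60974942e-04,  1.65859098e+02]), 'wrist_force': array([ 0.15876904, -0.6516884 , -0.08088429]), 'torque': array([0.02641936, 0.03876835, 0.04504166]), 'grasp_force': 0.0, 'opening': 0.08524912136522143}
```

View pics/top0.png

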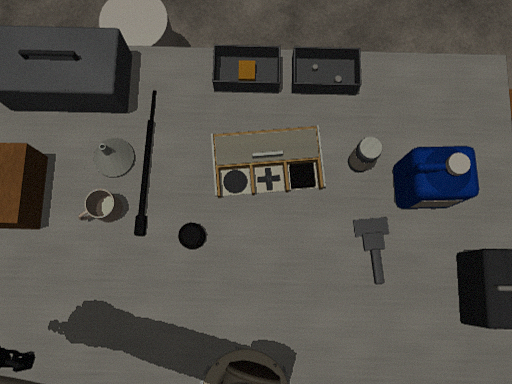

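View pics/scene0.png

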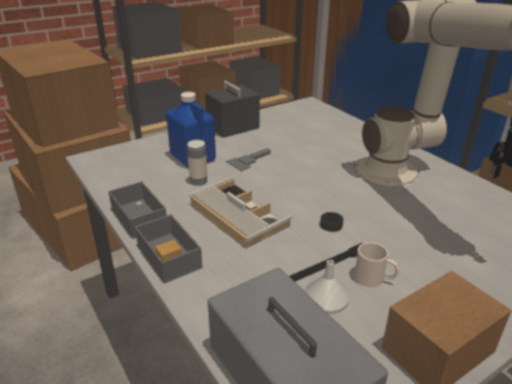

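The top view shows the round label at about (236,181) in the left slot, the cross at (268,179), the block at (302,176), the pad at (192,236) and the rib at (268,154). The cubby is turned slightly. The scene view agrees. I'll enlarge a crop and fit the cubby pose.

```bash
python3 - <<'E'
from h import *
c=bot.camera("top"); im=c["color"][...,::-1]
cv2.imwrite("pics/crop1.png",cv2.resize(im[115:255,170:335],None,fx=4.2,fy=4.2,interpolation=cv2.INTER_CUBIC))
r=bot.trace("top","pad")[0]; m=r["region"]; print(r["p"],r["extent"],m.sum())
ys,xs=np.nonzero(m); print("pad",ray(c,[xs.mean()+0,ys.mean()],.028))
for q in ["mark_round","mark_cross","block","cubby","door"]:
    for r in bot.trace("top",q)[:1]:
        ys,xs=np.nonzero(r["region"]); rc=cv2.minAreaRect(np.c_[xs,ys].astype(np.float32)); print(q,r["p"],r["extent"],rc,np.round([ray(c,p,.04)[:2] for p in cv2.boxPoints(rc)],3).tolist())
print(c["camera_matrix"])
s=bot.camera("scene")
r=bot.trace("scene","pad")[0]; ys,xs=np.nonzero(r["region"]);print("pad scene",r["p"],ray(s,[xs.mean(),ys.mean()],.018))
E
```

```text
0.56 [177.8, 223.5, 203.5, 249.7] 577
pad [0.42884918 0.16337755 0.028     ]
mark_round 0.96 [221.6, 169.8, 255.8, 196.9] ((236.0, 182.0), (26.0, 30.0), 90.0) [[0.625, 0.086], [0.627, -0.001], [0.55, -0.003], [0.548, 0.083]]
mark_cross 0.84 [252.7, 165.2, 284.8, 189.4] ((268.17919921875, 179.18807983398438), (25.543296813964844, 30.53221893310547), 86.18592071533203) [[0.632, -0.005], [0.64, -0.093], [0.564, -0.099], [0.556, -0.011]]
block 0.57 [292.4, 162.1, 319.0, 187.4] ((302.16497802734375, 175.8096466064453), (25.007715225219727, 24.580232620239258), 85.91438293457031) [[0.644, -0.112], [0.651, -0.184], [0.577, -0.189], [0.57, -0.118]]
cubby 0.77 [214.6, 122.7, 328.0, 197.2] ((268.3708801269531, 161.853271484375), (64.35139465332031, 111.59844970703125), 85.51539611816406) [[0.73, 0.122], [0.765, -0.208], [0.571, -0.221], [0.538, 0.099]]
door 0.58 [214.5, 127.7, 321.5, 167.1] ((267.1972961425781, 147.0683135986328), (30.18874168395996, 102.56539916992188), 85.13549041748047) [[0.723, 0.108], [0.758, -0.194], [0.666, -0.202], [0.632, 0.097]]
[[478.27795813   0.         255.29494602]
 [  0.         478.27795813 191.09757603]
 [  0.           0.           1.        ]]Traceback (most recent call last):
  File "<stdin>", line 11, in <module>
IndexError: list index out of range
```

View pics/crop1.png

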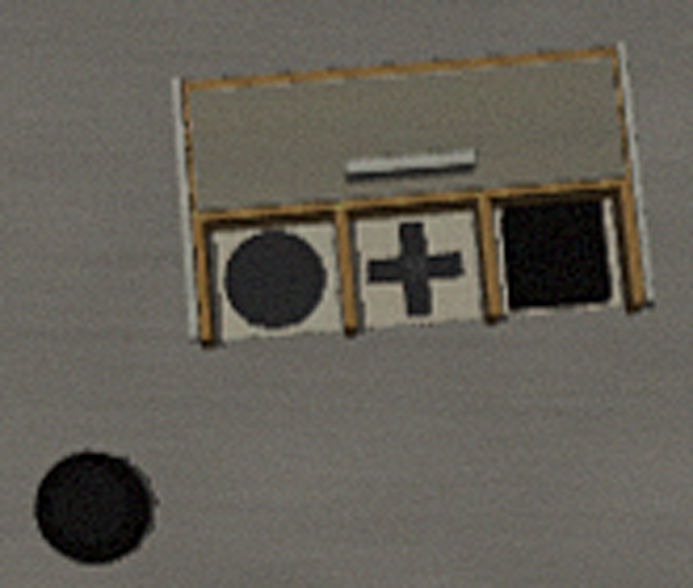

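The crop shows the disc at about crop (95,507), the round label at (274,279), the cross at (415,268) and the rib at (411,165). The slot walls are clear. I'll fit the cubby pose from the dark shapes, then overlay the model to check it.

```bash
python3 - <<'E'
from h import *
c=bot.camera("top"); im=c["color"]; g=im.max(2).astype(float)
def cen(x0,y0,x1,y1,z):
    u=cv2.resize(g[y0:y1,x0:x1],None,fx=8,fy=8,interpolation=cv2.INTER_CUBIC)
    t,b=cv2.threshold(np.clip(u,0,255).astype(np.uint8),0,1,cv2.THRESH_BINARY_INV+cv2.THRESH_OTSU)
    n,l,s,cc=cv2.connectedComponentsWithStats(b); k=1+s[1:,4].argmax()
    p=(cc[k]+.5)/8-.5+[x0,y0]; print(t,s[k]/8,p); return ray(c,p,z)
A=cen(223,169,249,194,.001); B=cen(256,166,281,192,.001); P=cen(172,218,212,254,.017)
print(A,B,"d",np.linalg.norm(A-B),"pad",P)
th=np.arctan2(*(-(A-B)[:2][::1]*[1,-1])) ; th=np.arctan2(-(A-B)[0],(A-B)[1]); print("yaw",np.degrees(th))
ax=np.array([np.cos(th),np.sin(th),0]);ay=np.array([-np.sin(th),np.cos(th),0])
O=(A-ay*.1+B)/2-.046*ax; O[2]=0; print("cubby O",O,"ax",ax)
np.savez("cub.npz",O=O,ax=ax,ay=ay,P=P)
S=4.2
v=cv2.resize(im[115:255,170:335][...,::-1],None,fx=S,fy=S,interpolation=cv2.INTER_CUBIC)
def L(a,b,col):
    q=[tuple(int(t) for t in ((proj(c,O+ax*p[0]+ay*p[1]+[0,0,p[2]])-[170,115]+.5)*S)) for p in (a,b)]
    cv2.line(v,*q,col,1)
for y in [-.154,-.146,-.054,-.046,.046,.054,.146,.154]: L((0,y,.04),(.084,y,.04),(0,0,255))
L((.084,-.154,.04),(.084,.154,.04),(0,255,0));L((.0,-.154,.04),(.0,.154,.04),(0,255,0));L((.186,-.154,.04),(.186,.154,.04),(0,255,0))
L((.105,-.045,.076),(.105,.045,.076),(255,0,0))
cv2.imwrite("pics/ov.png",v)
s=bot.camera("scene")
print(proj(s,P), proj(s,A))
E
```

```text
90.0 [   0.       0.      24.75    24.5   3590.375] [234.89509931 181.01351922]
92.0 [1.375000e+00 1.875000e+00 2.362500e+01 2.262500e+01 1.895125e+03] [268.36346135 178.54503743]
61.0 [6.250000e+00 4.375000e+00 2.925000e+01 2.712500e+01 4.803375e+03] [192.01185852 235.47132713]
[0.59857029 0.04597074 0.001     ] [ 0.60854489 -0.0537246   0.001     ] d 0.10019308121935841 pad [0.43142045 0.1637839  0.017     ]
yaw 5.713480816638136
cubby O [ 0.5627638  -0.05820802  0.        ] ax [0.99503217 0.09955387 0.        ]
[330.07675083 221.17770403] [267.57065124 223.83013812]
```

View pics/ov.png

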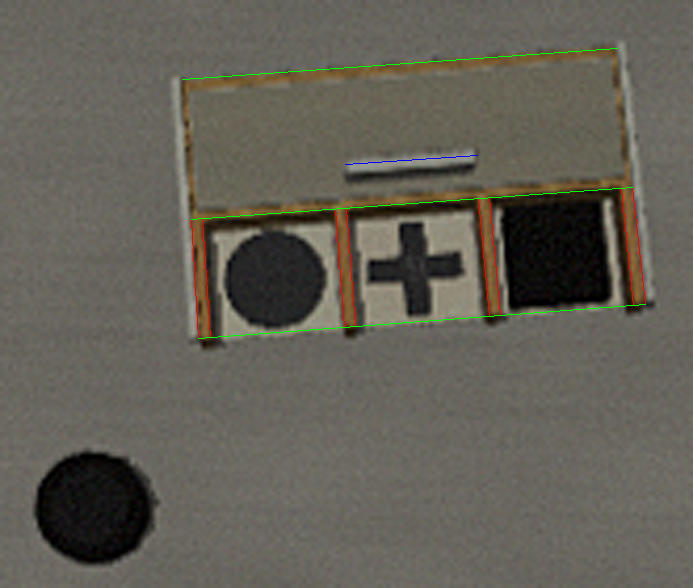

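Call:
send_rows(moves=[0.743,-0.924,0,0,0,0.1444,-1,0.743,-0.924,0,0,0,0.1444,-1,0.743,-0.924,0,0,0,0.1444,-1,0.743,-0.924,0,0,0,0.1444,-1,0.743,-0.924,0,0,0,0.1444,-1,0.743,-0.924,0,0,0,0.1444,-1,0.743,-0.924,0,0,0,0.1444,-1,0.743,-0.924,0,0,0,0.1444,-1], squeeze=20)

```text
time: 2.85
ee_pos: [0.2835, 0.3478, 0.2314]
tcp_rot: [180.0, 0.0, 175.8]
wrist_force: [0.7, 0.4, 0.2]
opening: 0.0856
grasp_force: 0.0
```

Call:
send_rows(moves=[0.743,-0.924,-0.7,0,0,0.1444,-1,0.743,-0.924,-0.7,0,0,0.1444,-1,0.743,-0.924,-0.7,0,0,0.1444,-1,0.743,-0.924,-0.7,0,0,0.1444,-1,0.743,-0.924,-0.7,0,0,0.1444,-1,0.743,-0.924,-0.7,0,0,0.1444,-1,0.743,-0.924,-0.7,0,0,0.1444,-1,0.743,-0.924,-0.7,0,0,0.1444,-1])

```text
time: 3.85
ee_pos: [0.4321, 0.1629, 0.0908]
tcp_rot: [180.0, 0.0, -174.2]
wrist_force: [-0.2, 0.8, -0.6]
opening: 0.0851
grasp_force: 0.0
```

Call:
send_rows(moves=[0,0,-0.5,0,0,0,-1,0,0,-0.5,0,0,0,-1,0,0,0,0,0,0,-1])

```text
time: 4.22
ee_pos: [0.4307, 0.1641, 0.0655]
tcp_rot: [-180.0, -0.1, -174.2]
wrist_force: [0.4, -0.8, 0.3]
opening: 0.085
grasp_force: 0.0
```

Call:
send_rows(moves=[0,0,-0.6,0,0,0,-1,0,0,-0.6,0,0,0,-1,0,0,-0.5,0,0,0,-1,0,0,-0.2,0,0,0,-1,0,0,0,0,0,0,-1])

```text
time: 4.85
ee_pos: [0.4314, 0.1637, 0.0184]
tcp_rot: [-180.0, -0.0, -174.3]
wrist_force: [0.6, -0.4, 0.2]
opening: 0.0853
grasp_force: 0.0
```

Call:
send_rows(moves=[0,0,-0.3,0,0,0,-1,0,0,-0.3,0,0,0,-1,0,0,0,0,0,0,-1])

```text
time: 5.22
ee_pos: [0.4311, 0.1636, 0.0031]
tcp_rot: [-180.0, -0.1, -174.3]
wrist_force: [-0.4, -0.2, 0.7]
opening: 0.0853
grasp_force: 0.0
```

Call:
send_rows(moves=[0,0,0,0,0,0,-0.5,0,0,0,0,0,0,-0.5,0,0,0,0,0,0,-0.5,0,0,0,0,0,0,-0.5], squeeze=20)

```text
time: 5.72
ee_pos: [0.4316, 0.1638, 0.0039]
tcp_rot: [180.0, 0.0, -174.3]
wrist_force: [-0.8, 0.2, 1.1]
opening: 0.0747
grasp_force: 24.9
```

Call:
send_rows(moves=[0.13,-0.32,0,0,0,0,-0.5,0.26,-0.65,0,0,0,0,-0.5,0.26,-0.65,0,0,0,0,-0.5,0.26,-0.65,0,0,0,0,-0.5,0.26,-0.65,0,0,0,0,-0.5,0.26,-0.65,0,0,0,0,-0.5,0.26,-0.65,0,0,0,0,-0.5,0.26,-0.65,0,0,0,0,-0.5])

```text
time: 6.72
ee_pos: [0.4808, 0.041, 0.0039]
tcp_rot: [180.0, 0.0, -174.3]
wrist_force: [-1.2, 2.8, 3.2]
opening: 0.0744
grasp_force: 25.3
```

Call:
send_rows(moves=[0.13,-0.31,0,0,0,0,-0.5,0,0,0,0,0,0,-0.5])

```text
time: 6.98
ee_pos: [0.4842, 0.0331, 0.004]
tcp_rot: [-179.9, 0.0, -174.4]
wrist_force: [1.6, -3.2, 4.1]
opening: 0.0744
grasp_force: 25.3
```

Call:
send_rows(moves=[0.46,0.06,0,0,0,0,-0.5,0.46,0.06,0,0,0,0,-0.5,0.46,0.06,0,0,0,0,-0.5,0.46,0.06,0,0,0,0,-0.5,0,0,0,0,0,0,-0.5,0,0,0,0,0,0,-0.5])

```text
time: 7.72
ee_pos: [0.5301, 0.0406, 0.0039]
tcp_rot: [-180.0, 0.1, -174.3]
wrist_force: [2.5, 0.6, 3.0]
opening: 0.0748
grasp_force: 25.2
```

```bash
python3 - <<'E'
from h import *
c=bot.camera("top"); s=bot.camera("scene")
a=cv2.resize(c["color"][120:240,190:310],(560,560),interpolation=cv2.INTER_CUBIC)
cv2.imwrite("pics/c2.png",a[...,::-1])
E
```

```text
(no output)
```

View pics/c2.png

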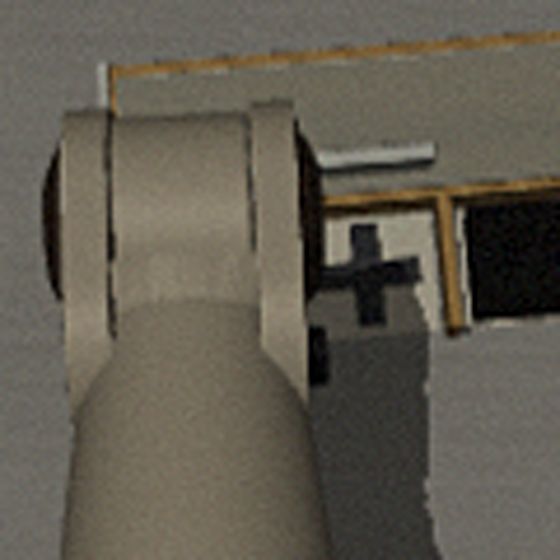

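The arm hides the pad in this view: the wrist covers the slot, the rib is at crop (375,155), and the cross and block are unmoved. Next I'll release, back off along the slot axis and half-close to make a two-finger cradle.

Call:
send_rows(moves=[0,0,0,0,0,0,-1,0,0,0,0,0,0,-1,0,0,0,0,0,0,-1,-0.5,-0.05,0,0,0,0,-1,-0.5,-0.05,0,0,0,0,-1,-0.5,-0.05,0,0,0,0,-1,-0.6,-0.06,0,0,0,0,-1,-0.6,-0.06,0,0,0,0,-1])

```text
time: 8.82
ee_pos: [0.4609, 0.0334, 0.0038]
tcp_rot: [-180.0, 0.0, -174.3]
wrist_force: [0.1, -0.1, 0.1]
opening: 0.085
grasp_force: 0.0
```

Call:
send_rows(moves=[0,0,0.4,0,0,0,-1,0,0,0,0,0,0,0,0,0,0,0,0,0,0,0,0,0,0,0,0,0,0,0,0,0,0,0,0])

```text
time: 9.45
ee_pos: [0.462, 0.0335, 0.0135]
tcp_rot: [180.0, -0.0, -174.3]
wrist_force: [0.4, 1.0, -0.8]
opening: 0.0428
grasp_force: 0.0
```

Call:
send_rows(moves=[0.48,0.04,0,0,0,0,0,0.48,0.04,0,0,0,0,0,0.48,0.04,0,0,0,0,0,0.48,0.04,0,0,0,0,0,0.48,0.04,0,0,0,0,0,0.48,0.04,0,0,0,0,0,0.4,0.04,0,0,0,0,0])

```text
time: 10.32
ee_pos: [0.5449, 0.0405, 0.0137]
tcp_rot: [-180.0, -0.0, -174.3]
wrist_force: [-2.0, -0.6, 1.8]
opening: 0.0428
grasp_force: 1.0
```

Call:
send_rows(moves=[0,0,0,0,0,0,0])

```text
time: 10.45
ee_pos: [0.5448, 0.0406, 0.0137]
tcp_rot: [180.0, 0.0, -174.3]
wrist_force: [0.2, -0.5, -0.4]
opening: 0.0428
grasp_force: 0.0
```

Call:
send_rows(moves=[0.2,0.02,0,0,0,0,0,0.16,0.02,0,0,0,0,0])

```text
time: 10.7
ee_pos: [0.5531, 0.0415, 0.0137]
tcp_rot: [-180.0, -0.0, -174.3]
wrist_force: [-1.7, 0.3, -0.2]
opening: 0.0428
grasp_force: 0.5
```

Call:
send_rows(moves=[0.08,0.01,0,0,0,0,0])

```text
time: 10.82
ee_pos: [0.5548, 0.0417, 0.0137]
tcp_rot: [-180.0, -0.1, -174.3]
wrist_force: [-6.7, -1.6, 2.2]
opening: 0.0428
grasp_force: 3.2
```

Call:
send_rows(moves=[0.08,0.01,0,0,0,0,0])

```text
time: 10.95
ee_pos: [0.555, 0.0417, 0.0134]
tcp_rot: [-180.0, -0.3, -174.3]
wrist_force: [-15.7, -2.5, 8.3]
opening: 0.0426
grasp_force: 7.6
```

Call:
send_rows(moves=[-0.6,-0.06,0,0,0,0,0,-0.8,-0.08,0.1,0,0,0,0,-0.4,0,0.8,0,0,0,0,0,0,1,0,0,0,0,0,-0.5,1,0,0,0,0,0,-1,1,0,0,0,0,0,-1,1,0,0,0,0.5,0,-1,0,0,0,0,1])

```text
time: 11.95
ee_pos: [0.5133, -0.0499, 0.1388]
tcp_rot: [-180.0, 0.2, -174.3]
wrist_force: [1.0, -0.8, -0.8]
opening: 0.0071
grasp_force: 0.0
```

Call:
send_rows(moves=[0,-1,0,0,0,0,1,0,-1,0,0,0,0,1,0,-1,0,0,0,0,1,0,-1,0,0,0,0,1,0,-1,0,0,0,0,1,0,-1,0,0,0,0,1,0,0,0,0,0,0,1])

```text
time: 12.82
ee_pos: [0.5121, -0.2003, 0.1363]
tcp_rot: [-180.0, 0.0, -174.4]
wrist_force: [-1.1, -0.6, -0.8]
opening: 0.0002
grasp_force: 0.0
```

```bash
python3 - <<'E'
from h import *
f=np.load("cub.npz");O,ax,ay=f["O"],f["ax"],f["ay"]
c=bot.camera("top"); im=c["color"]
S=5;x0,y0=200,125;v=cv2.resize(im[y0:215,x0:330][...,::-1],None,fx=S,fy=S,interpolation=cv2.INTER_CUBIC)
H=O+.046*ax+.1*ay
for z in (.03,):
    q=[((proj(c,H+[.038*np.cos(a),.038*np.sin(a),z])-[x0,y0]+.5)*S).astype(int) for a in np.linspace(0,6.28,60)]
    cv2.polylines(v,[np.array(q)],True,(0,0,255),1)
cv2.imwrite("pics/c3.png",v)
r=bot.landmark_of("top","door_rib")[0]; p=ray(c,r["pixel"],.076)-O; print(r["p"],p@ax,p@ay, bot.get_obs()["ee_pos"])
E
```

```text
0.71 0.09807578902799367 0.0015078358083828716 [ 0.51209537 -0.19886013  0.13634786]
```

View pics/c3.png

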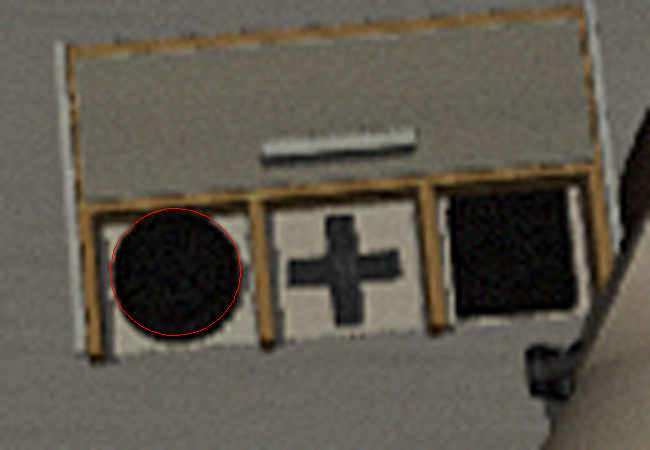

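The pad sits home against the rear wall and its disc matches the predicted circle around crop (176,272). The rib is at (338,145), and the cross and block are unchanged. Next I'll push the door shut from behind the rib.

Call:
send_rows(moves=[0.97,0.775,0,0,0,0,1,0.97,0.775,0,0,0,0,1,0.97,0.775,0,0,0,0,1,0.97,0.775,0,0,0,0,1,0.97,0.775,0,0,0,0,1,0.97,0.775,0,0,0,0,1,0.97,0.775,0,0,0,0,1,0.97,0.775,0,0,0,0,1])

```text
time: 13.92
ee_pos: [0.7067, -0.042, 0.1365]
tcp_rot: [180.0, 0.0, -174.2]
wrist_force: [-0.1, -0.7, -0.1]
opening: -0.0003
grasp_force: 0.0
```

Call:
send_rows(moves=[0,0,0,0,0,0,1])

```text
time: 14.05
ee_pos: [0.7068, -0.0414, 0.1355]
tcp_rot: [180.0, -0.0, -174.1]
wrist_force: [-0.9, -0.0, -0.4]
opening: -0.0001
grasp_force: 0.0
```

Call:
send_rows(moves=[0,0,-0.8,0,0,0,1,0,0,-0.8,0,0,0,1,0,0,-0.8,0,0,0,1,0,0,-0.65,0,0,0,1,0,0,0,0,0,0,1])

```text
time: 14.68
ee_pos: [0.705, -0.044, 0.0588]
tcp_rot: [180.0, -0.1, -174.3]
wrist_force: [0.6, 0.4, -0.0]
opening: -0.0001
grasp_force: 0.0
```

Call:
send_rows(moves=[-0.4,-0.04,0,0,0,0,1,-0.5,-0.05,0,0,0,0,1,-0.5,-0.05,0,0,0,0,1,-0.5,-0.05,0,0,0,0,1,-0.5,-0.05,0,0,0,0,1,-0.5,-0.05,0,0,0,0,1,-0.5,-0.05,0,0,0,0,1,-0.5,-0.05,0,0,0,0,1])

```text
time: 15.68
ee_pos: [0.6081, -0.0538, 0.0606]
tcp_rot: [-180.0, 0.1, -174.3]
wrist_force: [2.0, -0.4, -0.1]
opening: 0.0003
grasp_force: 1.1
```

Call:
send_rows(moves=[0,0,0,0,0,0,1])

```text
time: 15.8
ee_pos: [0.6075, -0.0538, 0.0602]
tcp_rot: [180.0, -0.0, -174.3]
wrist_force: [0.1, 0.2, -0.0]
opening: 0.0001
grasp_force: 0.0
```

Call:
send_rows(moves=[-0.16,-0.016,0,0,0,0,1])

```text
time: 15.92
ee_pos: [0.6046, -0.0541, 0.06]
tcp_rot: [180.0, 0.0, -174.3]
wrist_force: [2.0, 0.7, 0.8]
opening: 0.0003
grasp_force: 0.9
```

Call:
send_rows(moves=[-0.08,-0.008,0,0,0,0,1])

```text
time: 16.05
ee_pos: [0.6026, -0.0543, 0.0599]
tcp_rot: [180.0, 0.0, -174.3]
wrist_force: [1.6, -0.2, 0.9]
opening: 0.0003
grasp_force: 0.8
```

Call:
send_rows(moves=[-0.12,-0.012,0,0,0,0,1])

```text
time: 16.18
ee_pos: [0.5996, -0.0546, 0.0599]
tcp_rot: [180.0, 0.0, -174.3]
wrist_force: [1.7, -0.2, 0.3]
opening: -0.0001
grasp_force: 0.8
```

Call:
send_rows(moves=[-0.08,-0.008,0,0,0,0,1])

```text
time: 16.3
ee_pos: [0.5975, -0.0548, 0.0599]
tcp_rot: [180.0, -0.0, -174.3]
wrist_force: [1.8, 1.0, 0.8]
opening: -0.0001
grasp_force: 0.8
```

Call:
send_rows(moves=[-0.08,-0.008,0,0,0,0,1])

```text
time: 16.42
ee_pos: [0.5955, -0.0551, 0.06]
tcp_rot: [180.0, -0.0, -174.3]
wrist_force: [1.7, -0.4, 0.4]
opening: 0.0001
grasp_force: 0.8
```

Call:
send_rows(moves=[-0.06,-0.006,0,0,0,0,1])

```text
time: 16.55
ee_pos: [0.5939, -0.0552, 0.06]
tcp_rot: [180.0, -0.0, -174.3]
wrist_force: [1.4, 0.3, -0.0]
opening: -0.0002
grasp_force: 0.8
```

Call:
send_rows(moves=[-0.06,-0.006,0,0,0,0,1])

```text
time: 16.68
ee_pos: [0.5924, -0.0554, 0.06]
tcp_rot: [180.0, -0.0, -174.3]
wrist_force: [1.0, -0.2, -0.7]
opening: -0.0
grasp_force: 0.8
```

Call:
send_rows(moves=[-0.06,-0.006,0,0,0,0,1])

```text
time: 16.8
ee_pos: [0.5922, -0.0554, 0.0601]
tcp_rot: [180.0, 0.2, -174.3]
wrist_force: [12.5, 0.7, -6.6]
opening: -0.0001
grasp_force: 6.3
```

Hard stop reached, so the door is shut. I'll ease off backwards, rise, move clear and check.

Call:
send_rows(moves=[0.4,0.04,0,0,0,0,1,0.2,0.02,0,0,0,0,1,0,0,0.8,0,0,0,1,0,0,1,0,0,0,1,0,0,1,0,0,0,1,0,0,1,0,0,0,1,-0.5,-1,0.5,0,0,0,1,-1,-1,0,0,0,0,1])

```text
time: 17.8
ee_pos: [0.569, -0.1044, 0.1684]
tcp_rot: [-180.0, 0.1, -174.2]
wrist_force: [0.6, -1.0, -0.7]
opening: -0.0
grasp_force: 0.0
```

Call:
send_rows(moves=[-1,-1,0,0,0,0,1,-1,-1,0,0,0,0,1,-1,-1,0,0,0,0,1,-1,-1,0,0,0,0,1,-1,-1,0,0,0,0,1,-1,-1,0,0,0,0,1,0,0,0,0,0,0,1,0,0,0,0,0,0,1])

```text
time: 18.8
ee_pos: [0.4188, -0.2539, 0.1676]
tcp_rot: [180.0, 0.0, -174.3]
wrist_force: [-0.2, -0.3, -0.1]
opening: -0.0001
grasp_force: 0.0
```

```bash
python3 - <<'E'
from h import *
c=bot.camera("top"); im=c["color"]
cv2.imwrite("pics/c4.png",cv2.resize(im[115:250,90:400][...,::-1],None,fx=2.5,fy=2.5,interpolation=cv2.INTER_CUBIC))
f=np.load("cub.npz");O,ax,ay=f["O"],f["ax"],f["ay"]
for r in bot.landmark_of("top","door_rib")[:1]: p=ray(c,r["pixel"],.076)-O; print(r["p"],p@ax,p@ay)
E
```

```text
0.87 0.0152230731723627 0.0023738534666996954
```

View pics/c4.png

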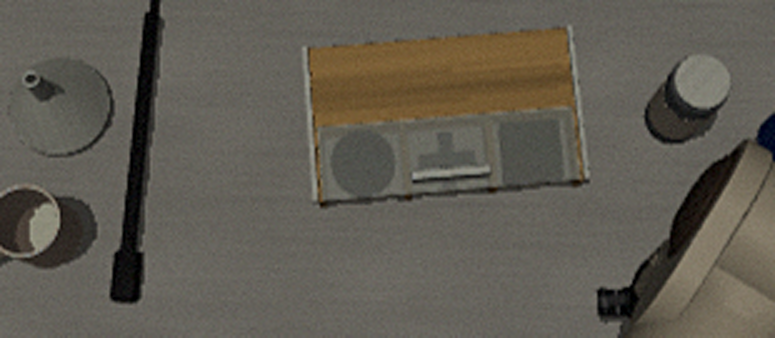

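The door is shut: its front edge is flush with the mouth and the rib is at crop (450,172), which measures x' = 15 mm. The pad shows under it at (362,162), and everything else is where it was.

```bash
python3 -c "
from workcell import bot
print(bot.job_done())"
```

```text
the job is handed in; nothing more can be done
None
```

The jack pad is back against the rear wall of its round-labelled slot, the door is fully shut, and the job is handed in at about 19 s; the judge returned no verdict.

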